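# Change the label roll on the wire holder

## Robot

A 6-joint arm with a two-finger parallel gripper is mounted at the origin on the work surface. World frame = base frame: x ahead of the robot, y to its left, z up, the work surface at z = 0. Lengths are in m, angles in rad, forces in N, time in s.
With the tool pointing down it reaches from about 0.35 to 0.975 m from the base axis. Payload 4.9 kg.
Tool frame: the origin (TCP) lies midway between the tips of the shut fingers; the grasp point (between the pads) lies ctrl.tcp_to_grasp behind it (ctrl.tcp_to_grasp is the distance from the TCP to the grasp point, in m); z points along the fingers, y is the direction in which the jaws open and shut (so a half turn about z gives the same grasp; the last joint's range is limited). The gripper opens to 85 mm and grips with 20 to 120 N. Pads are 22 mm wide; open, the fingers measure 114 mm over their backs; the gripper's body (76 mm by 85 mm) begins 54 mm behind the grasp point. The pads swing forward as they close: fully open they stand 13 mm farther back than shut.
Start: joints at [1.172, 0.053, 1.613, -0, 1.476, -0.119], TCP at [0.173, 0.601, 0.206] pointing down, gripper open.
Joint ranges: [-3.01, 3.01], [-1.01, 2.22], [0.06, 2.58], [-1.02, 4.17], [0.09, 2.62], [-3.14, 3.14]. Speed limits (rad/s): [2.57, 2.57, 3.14, 3.14, 3.14, 3.14].

## Interface

Orientations are given as a rotation vector (axis times angle).
In Python, from station import ctrl, get_image, calibration, finish_job, models gives the robot as it stands.
- The arm moves only by the shell command python3 -m creep 'ROWS' [FORCE]. ROWS is JSON, a list of rows, each a list of 7 numbers: the opening, from 0 (shut) to 1 (fully open), then the shift along the tool's x, y, z in m, then the turn, a rotation vector about the tool's x, y, z in degrees. A call has 1 to 20 rows; each row shifts and turns the commanded pose from where the row before left it, along the tool's axes as they then stand; what a row does not reach is not made up. A row lasts 1/10 s, in which the tool goes at most 50 mm and 8.59 degrees, less where a joint would pass 70% of its speed; a pose out of reach is approached as far as the arm can. A call with a gripper value outside its range is refused whole. The fingers move at their own pace and stop on an object; FORCE is the grip in N (left out, the last holds). Time passes only in rows, so rows that do not move let the fingers close. It gives the time, the measured TCP pose, the force and the opening at its end, in the units of the state.
- ctrl.get_obs(): the state, without advancing time (a new reading comes with each control period).
- get_image(name): name is "scene" or "top" or "wrist"; returns the picture (480x640x3 uint8, red, green, blue); there is no depth.
- calibration(name): a dict with "mtx" (3x3 intrinsics, pixels), "R" (3x3) and "t" (3): a world point X has camera coordinates R X + t. Camera axes: x right, y down, z forward; pixel columns grow to the right and rows downward; lengths in m; the calibration is good to about 2 mm. A picture is of the moment at which its call begins: read the wrist's pose just before it. calibration takes no time and is no camera call; for the wrist camera it gives the pose at the moment of the call.
- finish_job(): hands the job in, once; it reports no verdict.
Trained networks look in the newest picture that a camera, given by its name, has taken for a name from the list of things; names that differ only in an ending like _2 or _b are one class to them, and where a whole thing is asked for, a point or a joint stands for the part that bears it (a point fixed in the world has none). Each returns a list of dicts, best first, with "conf" (0 to 1); they miss things now and then, are a little off and sometimes report something else, mostly with a low value. They report only what shows in the picture. A call takes as long as a camera call. They do not tell look-alikes from the thing itself.
- models.search_frame(camera, name): "extent" ([left, top, right, bottom] in pixels, round what is visible of it).
The state is a dict: "t": time; "q": joint angles; "dq": joint speeds; "effort": joint torques, N m; "tool_pos": TCP position; "tool_rot": TCP orientation; "contact_force": force on the tool from outside, world axes, zero at the start; "wrist_torque": the same for the moment, N m; "opening": finger opening in m.
Only numpy, scipy, OpenCV 4.12 (cv2) and the standard library are available. Lean on these libraries where they do the work, as an engineer would, in place of code of your own. Each camera call takes 0.05 s, during which the arm holds its last target. There are 200 camera calls.

## Task

Change the label roll at the test desk: take the empty core off the cranked wire holder and put it in the kidney dish, then fetch the full label roll (the wider of the two rolls in the grey tray), thread it onto the free end of the wire and slide it round both bends until it is fully home against the stop disc, and let go so that it hangs there. Leave the tape roll, the cassette rack, the tube block and the bottle where they are.

Things in the scene. Friction and masses are not known exactly. Their poses are not given: they have to be found in the camera images.
- holder: Fixed stand: grey base 150 x 100 x 12 mm (x -50 to +100 mm) and a cranked arm of 8 mm round steel wire, all in the plane y = 0. Origin: underside of the base, below the wire's upright; z up, x along the arm to its free end. From x = 0: upright, stop disc, level seat (wire axis 140 mm up), 30 degree rise, level lead-in (axis 166 mm up), plain round tip. Bends have 18 mm radius.
- wire_stop (a point): On the wire axis at the outer face of the stop disc (steel, 40 mm diameter, 4 mm thick): x = 40, z = 140 mm in the holder frame; axes as holder. A roll or core is home when its end touches this face, its centre then 20 mm further out along x.
- wire_bend_low (a point): Corner of the wire axis between the level seat and the slope: x = 105, z = 140 mm in the holder frame; axes as holder.
- wire_bend_high (a point): Corner of the wire axis between the slope and the level lead-in: x = 150, z = 166 mm in the holder frame; axes as holder.
- wire_tip (a point): Outermost point of the wire's free end: x = 209, z = 166 mm in the holder frame; axes as holder.
- core_center (a point): Centre of the empty cardboard core: loose tube 40 mm long, 32 mm outside, 25 mm inside diameter, 18 g; x is its axis. It hangs on the level seat, axis along the arm and 8.5 mm below the wire axis, anywhere between stop disc and lower bend. It comes off only over the free end, past both bends.
- roll_center (a point): Centre of the full label roll: rigid, white, 54 mm outside diameter, 25 mm bore, 40 mm wide, 60 to 120 g; x is its axis (either end may go on first). It stands on its rim in the tray, axis along the tray's x, centre 30.5 mm above the table. Hung on the wire its axis lies 8.5 mm below the wire axis. Held level it cannot pass the sloping part: tilt it with the slope, to within 15 degrees.
- tape_center (a point): Centre of the tape roll, to be left alone: same look, diameter and bore as the label roll but only 19 mm wide. It stands on its rim in the same tray, in line with the label roll; either may be in either half.
- tray: Fixed flat grey tray 200 x 74 mm with a 4 mm floor, origin at the centre of its underside, x along its length. Two ribs, 4 mm wide, along x at y = -18.5 and +18.5 mm, stand 5 mm above the floor and keep the rolls from rolling away; low end walls 16 mm high at x = -98 and +98 mm.
- dish: Fixed grey kidney-shaped dish for waste, about 230 x 120 mm, 46 mm high, wall 4 mm, floor 4 mm; origin at its underside in the middle of its bend, x along its length, its two ends bent towards -y.
- dish_mid (a point): On the dish floor, middle of the dish, 4 mm above the table; here the inside is 112 mm across. Axes as dish.
- dish_end_a (a point): On the dish floor, middle of the half towards -x; axes as dish.
- dish_end_b (a point): On the dish floor, middle of the half towards +x; axes as dish.
- rack: Bystander: clear acrylic rack for test cassettes, 90 x 150 x 84 mm, with a round black timer on one end. Origin at the centre of its underside, z up.
- tube_block: Bystander: white block 70 x 110 x 24 mm with holes and three capped tubes that reach 54 mm up. Origin at the centre of its underside, z up.
- bottle: Bystander: small white dropper bottle, 32 mm diameter, 65 mm tall. Origin at the centre of its underside, z up.
There are look-alikes about, which are no part of the job. What is shaped like the part that bears roll_center but red is not meant.

How it is judged:
By the outcome, as a careful person would: the job done as asked, in the order asked, and still so for the second after the job is handed in, with the robot touching nothing.
It also fails if it takes over 64 s, if anything falls off the work surface, if the arm or the gripper's body presses on something with over 40 N, if the wrist force passes 120 N, or if a joint passes its speed limit or range.

## Working session

There is one attempt and no reset: what is moved stays moved. The work goes in short steps, Python scripts to look and compute and a shell command to move; the robot and the scene stay as the last step left them, time stands still between calls to the robot, and variables do not carry over. Pictures are saved under pics/ and viewed, about 8 in all and at most 12, crops included, and the job is handed in when it is done.

```bash
ls; mkdir -p pics; python3 - <<'E'
from station import ctrl,get_image,calibration,models
import cv2,numpy as np
o=ctrl.get_obs();print(o['t'],o['tool_pos'],o['tool_rot'],o['opening'],ctrl.tcp_to_grasp)
for n in('scene','top'):
    im=get_image(n);cv2.imwrite(f'pics/{n}0.png',im[:,:,::-1])
    c=calibration(n);print(n,np.round(c['mtx'],1).tolist(),np.round(c['R'],3).tolist(),np.round(c['t'],3).tolist())
    for k in('holder','core_center','roll_center','tape_center','tray','dish','rack','tube_block','bottle'):
        print(k,[(np.round(d['extent']).tolist(),round(d['conf'],2)) for d in models.search_frame(n,k)][:3])
E
```

```text
pics
0.0 [0.1723387  0.60005311 0.20456635] [-0.43805804 -3.11037914  0.00315352] 0.08540054416678773 0.0187
scene [[525.2, 0.0, 318.7], [0.0, 525.2, 244.1], [0.0, 0.0, 1.0]] [[-0.565, 0.825, 0.005], [0.457, 0.317, -0.831], [-0.687, -0.467, -0.556]] [0.282, -0.17, 1.602]
holder [([168.0, 187.0, 238.0, 259.0], 0.92)]
core_center [([191.0, 194.0, 214.0, 209.0], 0.57)]
roll_center [([472.0, 298.0, 503.0, 331.0], 0.85)]
tape_center []
tray [([404.0, 274.0, 461.0, 333.0], 0.83), ([262.0, 259.0, 366.0, 332.0], 0.24)]
dish [([261.0, 263.0, 363.0, 329.0], 0.9)]
rack [([322.0, 196.0, 392.0, 258.0], 0.66)]
tube_block [([172.0, 284.0, 233.0, 326.0], 0.71)]
bottle [([433.0, 264.0, 453.0, 291.0], 0.68), ([348.0, 360.0, 366.0, 391.0], 0.66)]
top [[519.6, 0.0, 318.5], [0.0, 519.6, 238.0], [0.0, 0.0, 1.0]] [[0.027, -1.0, 0.003], [-0.988, -0.027, -0.155], [0.155, 0.002, -0.988]] [0.027, 0.571, 1.071]
holder [([415.0, 215.0, 520.0, 271.0], 0.58)]
core_center [([417.0, 212.0, 519.0, 271.0], 0.71), ([256.0, 203.0, 363.0, 271.0], 0.38)]
roll_center [([146.0, 210.0, 177.0, 241.0], 0.92), ([141.0, 271.0, 168.0, 294.0], 0.62)]
tape_center [([196.0, 308.0, 223.0, 323.0], 0.6)]
tray [([189.0, 244.0, 236.0, 339.0], 0.9)]
dish [([254.0, 201.0, 364.0, 268.0], 0.8)]
rack [([297.0, 321.0, 382.0, 377.0], 0.74), ([191.0, 258.0, 220.0, 281.0], 0.48), ([418.0, 212.0, 520.0, 270.0], 0.25)]
tube_block [([367.0, 140.0, 419.0, 172.0], 0.7)]
bottle [([215.0, 150.0, 230.0, 169.0], 0.69), ([255.0, 201.0, 363.0, 267.0], 0.34), ([295.0, 322.0, 380.0, 375.0], 0.22)]
```

View pics/scene0.png

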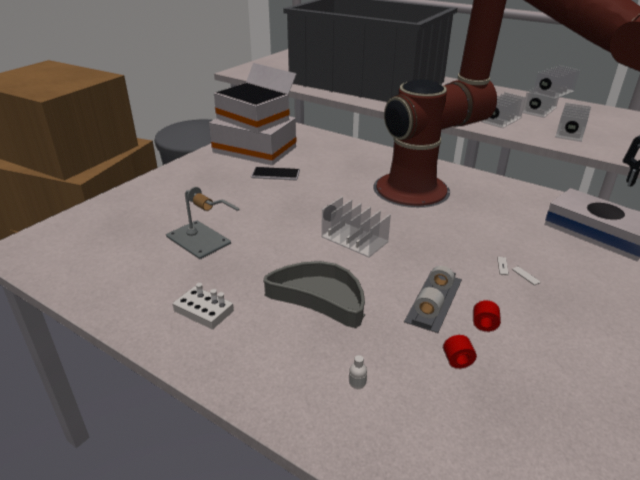

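View pics/top0.png

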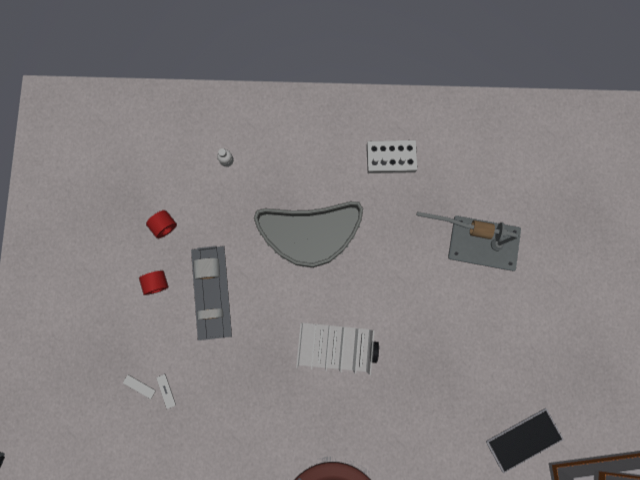

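Candidates for the label roll: the white wide roll at top (206,267), the white narrow tape at (209,314), and red rolls at (161,224) and (153,283). By the description it is (206,267). I'll check it in one close crop, together with the holder.

```bash
python3 - <<'E'
import cv2,numpy as np
s=cv2.imread('pics/scene0.png');t=cv2.imread('pics/top0.png')
def c(im,x,y,w,h,k):return cv2.resize(im[y:y+h,x:x+w],None,fx=k,fy=k,interpolation=cv2.INTER_CUBIC)
a=np.hstack([c(s,160,180,80,60,5),c(t,410,200,80,60,5)]);
b=np.hstack([c(s,400,265,80,60,5)[:300],c(t,170,240,80,60,5)])
cv2.imwrite('pics/crop1.png',np.vstack([a,b]))
E
```

```text
(no output)
```

View pics/crop1.png

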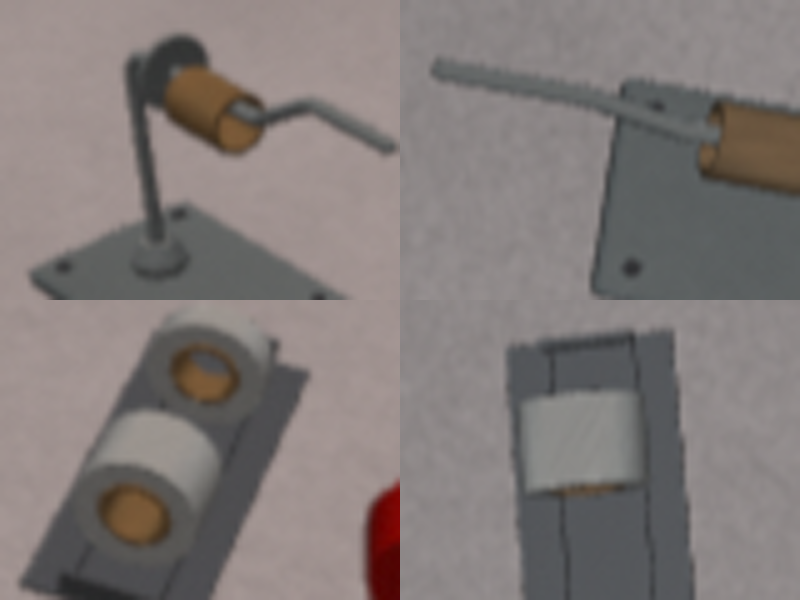

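Crop: the wide white roll is in the half of the tray near (206,268) in top and (430,302) in scene, tape beyond it. Wire tip is at scene (238,209), top (417,214); upper bend at scene (222,201), top (452,219).

```bash
cat > h.py <<'E'
from station import ctrl,get_image,calibration,models
import cv2,numpy as np
from scipy.optimize import least_squares
from scipy.spatial.transform import Rotation as Rn
def proj(c,X):
    p=(c['R']@np.atleast_2d(X).T).T+np.ravel(c['t']);p=p@np.array(c['mtx']).T;return p[:,:2]/p[:,2:]
def tri(obs):
    r=least_squares(lambda X:np.concatenate([(proj(c,X)[0]-u) for c,u in obs]),[.5,0,.1]);return r.x,np.abs(r.fun).max()
def plane(c,u,z):
    d=np.linalg.solve(np.array(c['mtx'])@c['R'],[u[0],u[1],1]);o=-np.array(c['R']).T@np.ravel(c['t']);return o+d*(z-o[2])/d[2]
def hold(p,pts):
    a=p[2];pts=np.atleast_2d(pts);return np.c_[p[0]+np.cos(a)*pts[:,0]-np.sin(a)*pts[:,1],p[1]+np.sin(a)*pts[:,0]+np.cos(a)*pts[:,1],pts[:,2]+(p[3] if len(p)>3 else 0)]
E
python3 - <<'E'
from h import *
S,T=calibration('scene'),calibration('top')
for n,a,b in(('tip',(238,209.4),(417.2,213.6)),('bendH',(222,200.6),(452,219)),('roll',(429.6,302.2),(206.4,268.6))):
    print(n,*tri([(S,a),(T,b)]))
K=[[.209,0,.166],[.150,0,.166],[.04,0,.14]]
us=[(238,209.4),(222,200.6),(195.5,194)];ut=[(417.2,213.6),(452,219),(497.5,231)]
# base corners in top
C=[[.1,.05,.012],[.1,-.05,.012],[-.05,-.05,.012],[-.05,.05,.012]]
ct=[(455,216),(450,260),(516,270),(520,226)]
f=lambda p:np.r_[(proj(S,hold(p,K))-us).ravel(),(proj(T,hold(p,K))-ut).ravel()]
r=least_squares(f,[.45,-.35,1.4,0],loss='soft_l1');print(r.x,np.round(f(r.x),1));
# tray
for u in((191,248),(224,246),(198,339),(231,336)):print('tray',plane(T,u,.004))
for u in((309,240),(283,235),(337,233)):print('dish',plane(T,u,.004))
for u in((255,210),(362,205),(309,215),(309,267),):print('dishrim',plane(T,u,.046))
for k,u in(('block',(392,158)),('bottle',(226,160)),('rack',(335,350))):print(k,plane(T,u,.03))
E
```

```text
tip [ 0.60404574 -0.14666913  0.16418428] 0.11227509231457589
bendH [ 0.59342417 -0.21130074  0.1624588 ] 2.208130038458279
roll [0.49884407 0.28266026 0.02972054] 0.2793726967349812
[ 5.70841476e-01 -3.52104766e-01  1.40975214e+00 -1.27356688e-03] [ 0.1 -0.1 -0.4 -0.3 -0.9  0.3 -0.5 -0.2 -5.   0.1  1.5  0.9]
tray [0.54628667 0.3245701  0.004     ]
tray [0.55276297 0.25168875 0.004     ]
tray [0.34871794 0.29657662 0.004     ]
tray [0.35699557 0.22573049 0.004     ]
dish [0.57139844 0.06350446 0.004     ]
dish [0.5810747  0.12173514 0.004     ]
dish [0.58889076 0.00157333 0.004     ]
dishrim [0.62736951 0.18130622 0.046     ]
dishrim [ 0.64480156 -0.04981571  0.046     ]
dishrim [0.61956926 0.06428932 0.046     ]
dishrim [0.50695638 0.06092634 0.046     ]
block [ 0.75741928 -0.11651884  0.03      ]
bottle [0.74250894 0.25311091 0.03      ]
rack [0.33486225 0.00130262 0.03      ]
```

```bash
cat >> h.py <<'E'
HP=[0.5708,-0.3521,1.4098,0]
def tgt(u,pitch=0):
    """tool R: x = arm dir (yaw u) pitched up by pitch deg, z down-ish, y horizontal"""
    a=np.radians(pitch);x=np.array([np.cos(u)*np.cos(a),np.sin(u)*np.cos(a),np.sin(a)]);y=np.array([np.sin(u),-np.cos(u),0]);return np.c_[x,y,np.cross(x,y)]
def plan(g,R,n=None,start=None):
    """rows from the present pose (or start) to grasp point g, tool R; straight line"""
    o=ctrl.get_obs();p0,R0=(np.array(o['tool_pos']),Rn.from_rotvec(o['tool_rot'])) if start is None else start
    p1=np.array(g)+R[:,2]*ctrl.tcp_to_grasp;R1=Rn.from_matrix(R);w=(R0.inv()*R1).as_rotvec();d=p1-p0
    n=n or int(max(np.ceil(np.linalg.norm(d)/.045),np.ceil(np.degrees(np.linalg.norm(w))/8.3),1))
    print('rows',n,'dist',np.round(d,4))
    for i in range(n):
        Ri=R0*Rn.from_rotvec(w*i/n);print(np.round(Ri.inv().apply(d/n),4).tolist(),np.round(np.degrees(w/n),2).tolist())
    return p1,R1
E
python3 - <<'E'
from h import *
o=ctrl.get_obs();print(np.round(Rn.from_rotvec(o['tool_rot']).as_matrix(),3).tolist(),np.round(o['q'],2))
T=calibration('top');c=plane(T,(482.5,229.5),.14);print('core',c)
c=calibration('wrist');R0=Rn.from_rotvec(o['tool_rot']);print('cam in tool',R0.inv().apply(-np.array(c['R']).T@np.ravel(c['t'])-o['tool_pos']),np.round(np.array(c['R'])@R0.as_matrix(),2).tolist(),np.round(c['mtx'],0).tolist())
for u in(HP[2],HP[2]+np.pi):plan([.58,-.28,.25],tgt(u))
E
```

```text
[[-0.961, 0.276, 0.0], [0.276, 0.961, -0.0], [-0.0, -0.0, -1.0]] [ 1.17  0.05  1.61 -0.    1.48 -0.12]
core [ 0.58088305 -0.2798695   0.14      ]
cam in tool [ 0.07405671 -0.00070006 -0.16875319] [[-0.0, 1.0, -0.0], [-0.96, -0.0, -0.29], [-0.29, 0.0, 0.96]] [[362.0, 0.0, 322.0], [0.0, 362.0, 245.0], [0.0, 0.0, 1.0]]
rows 22 dist [ 0.4074 -0.8807  0.0255]
[-0.0289, -0.0334, -0.0012] [-0.0, 0.0, 3.78]
[-0.031, -0.0314, -0.0012] [-0.0, 0.0, 3.78]
[-0.033, -0.0293, -0.0012] [-0.0, 0.0, 3.78]
[-0.0349, -0.027, -0.0012] [-0.0, 0.0, 3.78]
[-0.0366, -0.0247, -0.0012] [-0.0, 0.0, 3.78]
[-0.0381, -0.0222, -0.0012] [-0.0, 0.0, 3.78]
[-0.0395, -0.0196, -0.0012] [-0.0, 0.0, 3.78]
[-0.0407, -0.017, -0.0012] [-0.0, 0.0, 3.78]
[-0.0417, -0.0143, -0.0012] [-0.0, 0.0, 3.78]
[-0.0426, -0.0115, -0.0012] [-0.0, 0.0, 3.78]
[-0.0432, -0.0087, -0.0012] [-0.0, 0.0, 3.78]
[-0.0437, -0.0058, -0.0012] [-0.0, 0.0, 3.78]
[-0.044, -0.0029, -0.0012] [-0.0, 0.0, 3.78]
[-0.0441, 0.0, -0.0012] [-0.0, 0.0, 3.78]
[-0.044, 0.0029, -0.0012] [-0.0, 0.0, 3.78]
[-0.0437, 0.0058, -0.0012] [-0.0, 0.0, 3.78]
[-0.0432, 0.0087, -
[... 605 characters left out ...]
-0.0, -4.4]
[-0.0077, -0.0434, -0.0012] [-0.0, -0.0, -4.4]
[-0.0043, -0.0439, -0.0012] [-0.0, -0.0, -4.4]
[-0.001, -0.0441, -0.0012] [-0.0, -0.0, -4.4]
[0.0024, -0.044, -0.0012] [-0.0, -0.0, -4.4]
[0.0058, -0.0437, -0.0012] [-0.0, -0.0, -4.4]
[0.0091, -0.0432, -0.0012] [-0.0, -0.0, -4.4]
[0.0124, -0.0423, -0.0012] [-0.0, -0.0, -4.4]
[0.0156, -0.0412, -0.0012] [-0.0, -0.0, -4.4]
[0.0187, -0.0399, -0.0012] [-0.0, -0.0, -4.4]
[0.0218, -0.0384, -0.0012] [-0.0, -0.0, -4.4]
[0.0246, -0.0366, -0.0012] [-0.0, -0.0, -4.4]
[0.0274, -0.0346, -0.0012] [-0.0, -0.0, -4.4]
[0.0299, -0.0324, -0.0012] [-0.0, -0.0, -4.4]
[0.0323, -0.03, -0.0012] [-0.0, -0.0, -4.4]
[0.0345, -0.0274, -0.0012] [-0.0, -0.0, -4.4]
```

```bash
python3 -m creep '[[1,-0.029,-0.033,-0.001,0,0,3.8],[1,-0.031,-0.031,-0.001,0,0,3.8],[1,-0.033,-0.029,-0.001,0,0,3.8],[1,-0.035,-0.027,-0.001,0,0,3.8],[1,-0.037,-0.025,-0.001,0,0,3.8],[1,-0.038,-0.022,-0.001,0,0,3.8],[1,-0.04,-0.02,-0.001,0,0,3.8],[1,-0.041,-0.017,-0.001,0,0,3.8],[1,-0.042,-0.014,-0.001,0,0,3.8],[1,-0.043,-0.012,-0.001,0,0,3.8],[1,-0.043,-0.009,-0.001,0,0,3.8],[1,-0.044,-0.006,-0.001,0,0,3.8],[1,-0.044,-0.003,-0.001,0,0,3.8],[1,-0.044,0,-0.001,0,0,3.8],[1,-0.044,0.003,-0.001,0,0,3.8],[1,-0.044,0.006,-0.001,0,0,3.8],[1,-0.043,0.009,-0.001,0,0,3.8],[1,-0.042,0.012,-0.001,0,0,3.8],[1,-0.042,0.014,-0.001,0,0,3.8],[1,-0.041,0.017,-0.001,0,0,3.8]]'
python3 - <<'E'
from h import *
o=ctrl.get_obs();c=calibration('wrist');im=get_image('wrist');cv2.imwrite('pics/w1.png',im[:,:,::-1])
np.savez('w1.npz',mtx=c['mtx'],R=c['R'],t=c['t']);print(o['t'],o['q'],o['tool_pos'])
K=[[.209,0,.166],[.150,0,.166],[.105,0,.14],[.04,0,.14]];print(proj(c,hold(HP,K)))
plan([.58,-.28,.23],tgt(HP[2]))
E
```

```text
t: 3.0
tool_pos: [0.5426, -0.2039, 0.2259]
tool_rot: [2.264, 2.178, 0.0]
contact_force: [-0.2, 0.8, 0.9]
opening: 0.0857
3.0 [-4.87889968e-01 -6.60408821e-02  1.69760466e+00  1.12006146e-04
  1.50973353e+00 -4.49372553e-01] [ 0.54263271 -0.20392529  0.22590788]
[[417.32892294 157.13663549]
 [399.6816868  247.92738312]
 [381.89139168 293.28071929]
 [368.42835436 365.48330254]]
rows 2 dist [ 0.0358 -0.0704 -0.0141]
[-0.0344, 0.0194, 0.0072] [0.05, 0.12, 3.34]
[-0.0332, 0.0214, 0.0071] [0.05, 0.12, 3.34]
```

View pics/w1.png

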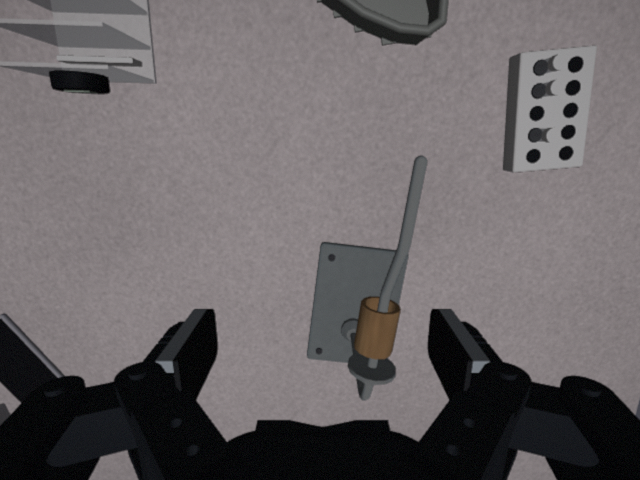

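Wrist view: tip at (420,157), upper bend (401,249), disc (372,367), core from (380,305) to (374,355). This agrees with the predicted pose within 3 px. I refine the pose with all three views.

```bash
python3 - <<'E'
from h import *
S,T=calibration('scene'),calibration('top');W=np.load('w1.npz')
K=[[.209,0,.166],[.150,0,.166],[.04,0,.14]]
us=[(238,209.4),(222,200.6),(195.5,194)];ut=[(417.2,213.6),(452,219),(497.5,231)];uw=[(420.5,156.5),(401,249),(372,367)]
f=lambda p:np.r_[(proj(S,hold(p,K))-us).ravel(),(proj(T,hold(p,K))-ut).ravel(),(proj(W,hold(p,K))-uw).ravel()*.7]
r=least_squares(f,HP,loss='soft_l1');print(r.x,np.round(f(r.x),1))
p=r.x.copy();print('tip tri',tri([(S,us[0]),(T,ut[0]),(W,uw[0])]),hold(p,K))
c=plane(W,(377,329.5),.137);u=np.array([np.cos(p[2]),np.sin(p[2])]);d=c[:2]-p[:2];print('core',c,'along',d@u,'lat',d@[-u[1],u[0]])
print('core tri',tri([(W,(377,329.5)),(T,(482.5,229.5)),(S,(202,202))]))
open('h.py','a').write(f'HP={[round(float(v),4) for v in p]}\n')
E
```

```text
[ 5.72719129e-01 -3.52280906e-01  1.41466129e+00  4.36260275e-04] [-0.3 -0.6 -0.9 -0.8 -1.5 -0.  -0.3 -0.8 -4.8 -0.7  1.8 -0.1 -1.   0.5
  0.4 -0.6 -1.  -0.8]
tip tri (array([ 0.60600677, -0.14552496,  0.16594548]), np.float64(1.1404005166458546)) [[ 0.60521893 -0.14582325  0.16643626]
 [ 0.59604434 -0.20410556  0.16643626]
 [ 0.57893919 -0.31276748  0.14043626]]
core [ 0.58450115 -0.28140827  0.137     ] along 0.07184263838390677 lat -0.0006179042869318236
core tri (array([ 0.58479192, -0.28390346,  0.1318014 ]), np.float64(1.177230516260721))
```

```bash
python3 - <<'E'
from h import *
g=hold(HP,[.070,0,.200])[0];s=plan(g,tgt(HP[2]),2);print(g)
plan(hold(HP,[.070,0,.128])[0],tgt(HP[2]),1,s)
E
```

```text
rows 2 dist [ 0.0394 -0.0736 -0.0437]
[-0.0358, 0.0213, 0.022] [0.05, 0.12, 3.2]
[-0.0346, 0.0232, 0.0219] [0.05, 0.12, 3.2]
[ 0.58358242 -0.28315108  0.2004    ]
rows 1 dist [ 0.     0.    -0.072]
[0.0, 0.0, 0.072] [0.0, 0.0, 0.0]
```

```bash
python3 -m creep '[[1,-0.036,0.021,0.022,0,0.1,3.2],[1,-0.035,0.023,0.022,0,0.1,3.2],[1,0,0,0,0,0,0],[1,0,0,0.036,0,0,0],[1,0,0,0.036,0,0,0],[0.5,0,0,0,0,0,0],[0.3,0,0,0,0,0,0],[0.2,0,0,0,0,0,0],[0.2,0,0,0,0,0,0],[0.2,0,0,0,0,0,0],[0.2,0,0,0,0,0,0]]' 25
python3 - <<'E'
from h import *
im=get_image('wrist');cv2.imwrite('pics/w2.png',im[:,:,::-1])
plan(hold(HP,[.070,0,.128])[0],tgt(HP[2]),1)
E
```

```text
t: 4.15
tool_pos: [0.5832, -0.2762, 0.113]
tool_rot: [2.377, 2.051, 0.007]
contact_force: [-1.1, 0.7, 5.7]
opening: 0.0256
rows 1 dist [ 0.0004 -0.007  -0.0033]
[-0.0068, 0.0014, 0.0033] [0.24, -0.11, 0.52]
```

View pics/w2.png

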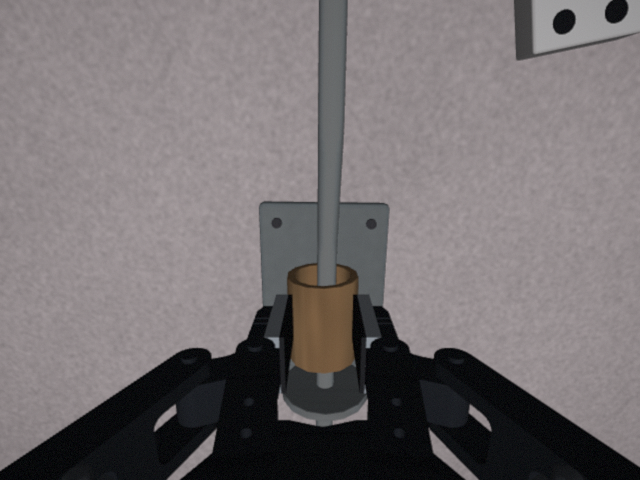

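Opening reads 25.6 mm on a 32 mm core and there is 6 N upward force, so the pads are above the core's axis. I reopen, go lower and regrip.

```bash
python3 -m creep '[[0.7,0,0,0,0,0,0],[0.7,0,0,0,0,0,0],[0.7,-0.006,0.001,0.006,0,0,0.5],[0.7,0,0,0.005,0,0,0],[0.2,0,0,0,0,0,0],[0.2,0,0,0,0,0,0],[0.2,0,0,0,0,0,0],[0.2,0,0,0,0,0,0],[0.2,0,0,0,0,0,0],[0.2,0,0,0,0,0,0]]' 25
python3 -m creep '[[0.2,0,0,0,0,0,0]]'
```

```text
t: 5.2
tool_pos: [0.5818, -0.2815, 0.0989]
tool_rot: [-2.386, -2.04, -0.004]
contact_force: [-0.5, 0.4, 0.6]
opening: 0.0302
t: 5.3
tool_pos: [0.5817, -0.2814, 0.0988]
tool_rot: [-2.386, -2.04, -0.004]
contact_force: [0.9, 0.4, -0.9]
opening: 0.0309
```

```bash
cat >> h.py <<'E'
WIRE=np.array([[.04,.14],[.105,.14],[.15,.166],[.209,.166]])
_w=np.concatenate([np.linspace(a,b,200) for a,b in zip(WIRE[:-1],WIRE[1:])])
def path(wps,off,start=None):
    """wps: object centre x,z (mm),pitch deg in holder frame; off: object centre behind TCP (m). prints rows + min bore clearance (mm)"""
    o=ctrl.get_obs();p0,R0=(np.array(o['tool_pos']),Rn.from_rotvec(o['tool_rot'])) if start is None else start
    for (x,z,a) in wps:
        R=tgt(HP[2],a);c=hold(HP,[x/1e3,0,z/1e3])[0];p1=c+R[:,2]*off;R1=Rn.from_matrix(R)
        w=(R0.inv()*R1).as_rotvec();d=R0.inv().apply(p1-p0)
        r=np.radians(a);e=_w-[x/1e3,z/1e3];s=e@[np.cos(r),np.sin(r)];h=e@[-np.sin(r),np.cos(r)];h=h[abs(s)<=.02]
        print((x,z,a),np.round(d,4).tolist(),np.round(np.degrees(w),1).tolist(),'h mm',np.round([1e3*h.min(),1e3*h.max()],1) if len(h) else '')
        p0,R0=p1,R1
    return p0,R0
E
python3 - <<'E'
from h import *
s=path([(72,138,0),(82,140,0),(94,141,7.5),(105,143,15),(115,147.5,22.5),(127,152.7,30),(136,157,30),(143,160.5,22.5),(151,163.5,15),(161,165.5,7.5),(173,166,0),(215,166,0),(260,167,0)],.033)
E
```

```text
(72, 138, 0) [0.0006, 0.0021, -0.0066] [-0.0, -0.2, 0.0] h mm [2. 2.]
(82, 140, 0) [0.01, 0.0, -0.002] [0.0, 0.0, 0.0] h mm [0. 0.]
(94, 141, 7.5) [0.0163, -0.0, -0.0013] [0.0, 7.5, 0.0] h mm [-2.4  1.6]
(105, 143, 15) [0.0155, 0.0, -0.0008] [-0.0, 7.5, -0.0] h mm [-2.9  2.7]
(115, 147.5, 22.5) [0.0151, 0.0, -0.002] [0.0, 7.5, 0.0] h mm [-3.1  1.1]
(127, 152.7, 30) [0.0174, -0.0, -0.0005] [-0.0, 7.5, -0.0] h mm [0. 0.]
(136, 157, 30) [0.0099, 0.0, 0.0008] [0.0, 0.0, 0.0] h mm [-1.1  0.8]
(143, 160.5, 22.5) [0.0035, -0.0, 0.0002] [0.0, -7.5, 0.0] h mm [-2.2  2.4]
(151, 163.5, 15) [0.0042, 0.0, 0.0] [0.0, -7.5, -0.0] h mm [-2.7  2.7]
(161, 165.5, 7.5) [0.0059, -0.0, 0.0004] [0.0, -7.5, 0.0] h mm [-2.1  1.9]
(173, 166, 0) [0.0077, 0.0, 0.0008] [-0.0, -7.5, 0.0] h mm [0. 0.]
(215, 166, 0) [0.042, -0.0, 0.0] [0.0, 0.0, 0.0] h mm [0. 0.]
(260, 167, 0) [0.045, -0.0, -0.001] [0.0, 0.0, 0.0] h mm
```

```bash
python3 -m creep '[[0.2,0.0005,0.002,-0.0065,0,0,0],[0.2,0.01,0,-0.002,0,0,0],[0.2,0.016,0,-0.0015,0,7.5,0],[0.2,0.0155,0,-0.001,0,7.5,0],[0.2,0.015,0,-0.002,0,7.5,0],[0.2,0.0175,0,-0.0005,0,7.5,0],[0.2,0,0,0,0,0,0]]'
python3 - <<'E'
from h import *
s=path([(127,152.7,30),(136,157,30),(143,160.5,22.5),(151,163.5,15),(161,165.5,7.5),(173,166,0)],.033)
E
```

```text
t: 6.0
tool_pos: [0.5943, -0.2118, 0.1241]
tool_rot: [-2.087, -1.78, -0.562]
contact_force: [-0.6, -0.9, -0.4]
opening: 0.0304
(127, 152.7, 30) [0.0014, 0.0005, 0.0003] [-0.0, -0.2, -0.1] h mm [0. 0.]
(136, 157, 30) [0.0099, 0.0, 0.0008] [0.0, 0.0, 0.0] h mm [-1.1  0.8]
(143, 160.5, 22.5) [0.0035, -0.0, 0.0002] [0.0, -7.5, 0.0] h mm [-2.2  2.4]
(151, 163.5, 15) [0.0042, 0.0, 0.0] [0.0, -7.5, -0.0] h mm [-2.7  2.7]
(161, 165.5, 7.5) [0.0059, -0.0, 0.0004] [0.0, -7.5, 0.0] h mm [-2.1  1.9]
(173, 166, 0) [0.0077, 0.0, 0.0008] [-0.0, -7.5, 0.0] h mm [0. 0.]
```

No contact forces and the tracking is good. I continue off the tip.

```bash
python3 -m creep '[[0.2,0.011,0.0005,0.001,0,0,0],[0.2,0.0035,0,0,0,-7.5,0],[0.2,0.004,0,0,0,-7.5,0],[0.2,0.006,0,0.0005,0,-7.5,0],[0.2,0.008,0,0.001,0,-7.5,0],[0.2,0,0,0,0,0,0],[0.2,0.042,0,0,0,0,0],[0.2,0.045,0,-0.001,0,0,0],[0.2,0,0,0,0,0,0]]'
python3 - <<'E'
from h import *
R=Rn.from_rotvec(ctrl.get_obs()['tool_rot']).as_matrix()
s=plan(np.r_[.565,.063,.14],R,1);s=plan(np.r_[.565,.063,.032],R,1,s)
im=get_image('scene');cv2.imwrite('pics/s2.png',cv2.resize(im[160:360,150:420],None,fx=2.5,fy=2.5)[:,:,::-1])
E
```

```text
t: 6.9
tool_pos: [0.6142, -0.0899, 0.1363]
tool_rot: [-2.38, -2.047, -0.007]
contact_force: [-0.5, -1.0, 0.3]
opening: 0.0308
rows 1 dist [-0.0492  0.153  -0.015 ]
[0.1438, -0.0715, 0.0157] [0.0, 0.0, 0.0]
rows 1 dist [ 0.     0.    -0.108]
[-0.0005, -0.0001, 0.108] [0.0, 0.0, 0.0]
```

View pics/s2.png

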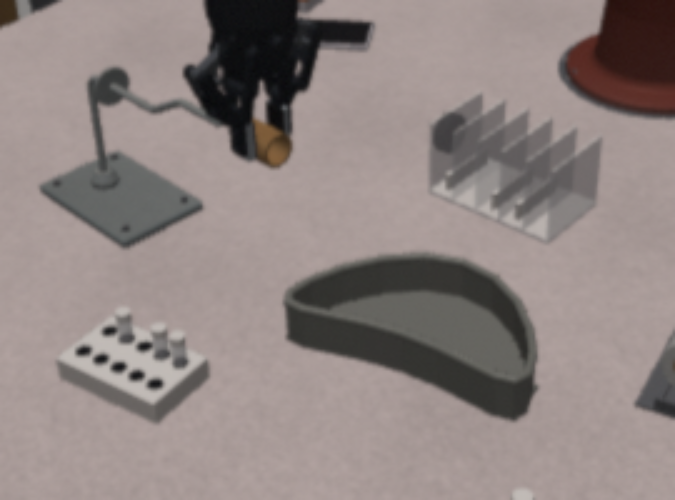

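The core is clear of the wire and held at (265,145) in the crop. Now to the dish.

```bash
python3 -m creep '[[0.2,0.036,-0.018,0,0,0,0],[0.2,0.036,-0.018,0,0,0,0],[0.2,0.036,-0.018,0,0,0,0],[0.2,0.036,-0.018,0,0,0,0],[0.2,0,0,0.03,0,0,0],[0.2,0,0,0.04,0,0,0],[0.2,0,0,0.04,0,0,0],[0.2,0,0,0.012,0,0,0],[0.2,0,0,0,0,0,0],[0.6,0,0,0,0,0,0],[0.6,0,0,0,0,0,0],[0.6,0,0,0,0,0,0],[0.6,0,0,0,0,0,0]]'
python3 -m creep '[[0.6,0,0,-0.03,0,0,0],[0.6,0,0,-0.04,0,0,0],[0.6,0,0,-0.04,0,0,0],[0.8,0,0,-0.04,0,0,0],[1,0,0,0,0,0,0]]'
python3 - <<'E'
from h import *
im=get_image('top');cv2.imwrite('pics/t2.png',cv2.resize(im[180:360,130:400],None,fx=2.5,fy=2.5)[:,:,::-1])
a=np.radians(8);s=plan([.45,.24,.17],tgt(a),1);s=plan([.45,.24,.17],tgt(a+np.pi),1);print(ctrl.get_obs()['q'])
E
```

```text
t: 8.25
tool_pos: [0.566, 0.0589, 0.0155]
tool_rot: [-2.387, -2.041, -0.007]
contact_force: [-0.4, 0.6, -0.9]
opening: 0.0508
t: 8.75
tool_pos: [0.5693, 0.0584, 0.1726]
tool_rot: [2.382, 2.037, 0.02]
contact_force: [0.5, -0.4, 1.0]
opening: 0.078
rows 1 dist [-0.1175  0.1815 -0.0178]
[0.161, -0.1444, 0.0173] [0.26, -0.55, 73.08]
rows 1 dist [-0.1175  0.1815 -0.0178]
[0.161, -0.1444, 0.0173] [0.59, 0.28, -106.92]
[-0.02965438 -0.05812901  1.78547434  0.00356015  1.40501302  0.12550686]
```

View pics/t2.png

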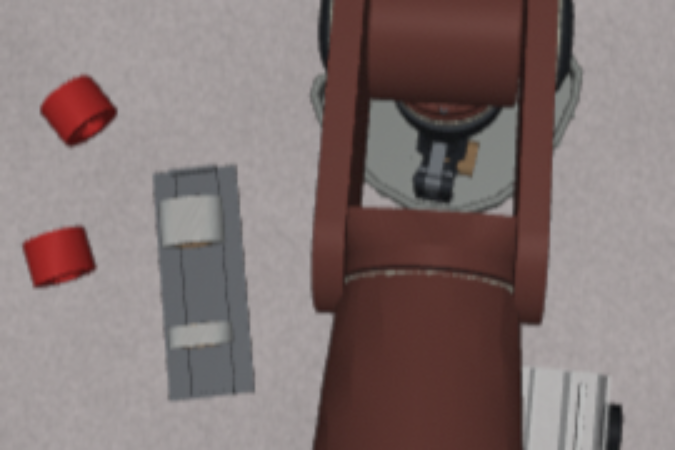

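The core lies in the dish, crop (468,158). The reds and both tray rolls are undisturbed. Next I go above the label roll.

```bash
python3 - <<'E'
from h import *
plan([.499,.283,.13],tgt(np.radians(7.8)),10)
E
```

```text
rows 10 dist [-0.0685  0.2245 -0.0578]
[0.0211, -0.0103, 0.0058] [0.03, -0.05, 7.33]
[0.0196, -0.0129, 0.0058] [0.03, -0.05, 7.33]
[0.0178, -0.0153, 0.0058] [0.03, -0.05, 7.33]
[0.0157, -0.0174, 0.0058] [0.03, -0.05, 7.33]
[0.0134, -0.0193, 0.0057] [0.03, -0.05, 7.33]
[0.0108, -0.0209, 0.0057] [0.03, -0.05, 7.33]
[0.0081, -0.0221, 0.0057] [0.03, -0.05, 7.33]
[0.0052, -0.0229, 0.0057] [0.03, -0.05, 7.33]
[0.0022, -0.0234, 0.0058] [0.03, -0.05, 7.33]
[-0.0008, -0.0235, 0.0058] [0.03, -0.05, 7.33]
```

```bash
python3 -m creep '[[1,0.021,-0.01,0.004,0,0,7.3],[1,0.02,-0.013,0.004,0,0,7.3],[1,0.018,-0.015,0.006,0,0,7.3],[1,0.016,-0.017,0.006,0,0,7.3],[1,0.013,-0.019,0.006,0,0,7.3],[1,0.011,-0.021,0.006,0,0,7.3],[1,0.008,-0.022,0.006,0,0,7.3],[1,0.005,-0.023,0.006,0,0,7.3],[1,0.002,-0.023,0.006,0,0,7.3],[1,-0.001,-0.024,0.006,0,0,7.3],[1,0,0,0,0,0,0],[1,0,0,0,0,0,0]]'
python3 - <<'E'
from h import *
c=calibration('wrist');im=get_image('wrist');cv2.imwrite('pics/w3.png',im[:,:,::-1]);np.savez('w3.npz',mtx=c['mtx'],R=c['R'],t=c['t'])
print('pred',proj(c,[[.499,.283,.0305]]),[d for d in models.search_frame('wrist','roll_center')])
E
```

```text
t: 10.0
tool_pos: [0.4952, 0.2827, 0.1074]
tool_rot: [-3.131, -0.225, 0.002]
contact_force: [-0.2, -0.8, -0.6]
opening: 0.085
pred [[321.55255682 240.09075891]] [{'extent': [283.1, 204.4, 363.7, 278.1], 'conf': 0.86}, {'extent': [116.0, 5.1, 230.8, 117.2], 'conf': 0.73}, {'extent': [109.8, 221.5, 208.2, 297.0], 'conf': 0.6}]
```

View pics/w3.png

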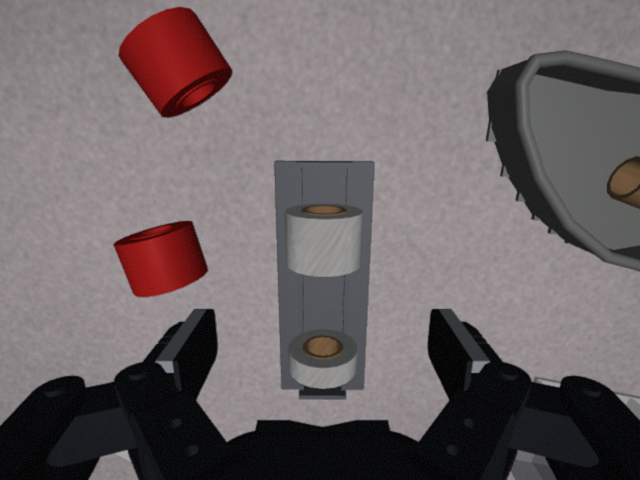

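The roll shows at (323,240), predicted (321.5,240). The narrow tape at (323,360), the red rolls and the dished core at (630,180) are clear. Descend and grasp.

```bash
python3 -m creep '[[1,0.003,0.0015,0.03,0,0,0],[1,0,0,0.04,0,0,0],[1,0,0,0.025,0,0,0],[1,0,0,0.006,0,0,0],[1,0,0,0,0,0,0],[0.5,0,0,0,0,0,0],[0.45,0,0,0,0,0,0],[0.45,0,0,0,0,0,0],[0.45,0,0,0,0,0,0],[0.45,0,0,0,0,0,0]]' 30
python3 -m creep '[[0.45,0,0,0,0,0,0]]'
```

```text
t: 11.1
tool_pos: [0.5009, 0.283, 0.0102]
tool_rot: [-3.129, -0.221, -0.006]
contact_force: [-1.2, -1.2, 5.6]
opening: 0.0492
t: 11.2
tool_pos: [0.5009, 0.283, 0.0102]
tool_rot: [-3.129, -0.221, -0.006]
contact_force: [-0.8, 0.8, 6.7]
opening: 0.0492
```

Same sign as before (49 mm on a 54 mm roll, 6 N up): the pads swing back and bite above the axis. Fingertips still have room, so I reopen and go 8 mm lower.

```bash
python3 -m creep '[[1,0,0,0,0,0,0],[1,0,0,0,0,0,0],[1,-0.001,0,0.004,0,0,0],[1,0,0,0.004,0,0,0],[1,0,0,0,0,0,0],[0.5,0,0,0,0,0,0],[0.45,0,0,0,0,0,0],[0.45,0,0,0,0,0,0],[0.45,0,0,0,0,0,0],[0.45,0,0,0,0,0,0],[0.45,0,0,0,0,0,0]]' 30
```

```text
t: 12.3
tool_pos: [0.4985, 0.2823, -0.0001]
tool_rot: [-3.13, -0.221, -0.002]
contact_force: [0.4, -1.0, 1.4]
opening: 0.0525
```

```bash
python3 -m creep '[[0.4,0,0,-0.01,0,0,0],[0.4,0,0,-0.03,0,0,0],[0.4,0,0,-0.04,0,0,0],[0.4,0,0,-0.04,0,0,0],[0.4,0,0,-0.015,0,0,0],[0.4,0,0,0,0,0,0]]' 40
python3 - <<'E'
from h import *
R=tgt(HP[2]);c=hold(HP,[.28,0,.166])[0];plan(c+R[:,2]*(.0305-ctrl.tcp_to_grasp),R,11)
E
```

```text
t: 12.9
tool_pos: [0.5, 0.2825, 0.1379]
tool_rot: [-3.129, -0.221, -0.01]
contact_force: [-0.6, -0.0, -1.9]
opening: 0.0518
rows 11 dist [ 0.1163 -0.3582 -0.002 ]
[0.0059, 0.0337, 0.0001] [-0.0, -0.05, -6.63]
[0.002, 0.0342, 0.0001] [-0.0, -0.05, -6.63]
[-0.002, 0.0342, 0.0001] [-0.0, -0.05, -6.63]
[-0.0059, 0.0337, 0.0001] [-0.0, -0.05, -6.63]
[-0.0098, 0.0328, 0.0001] [-0.0, -0.05, -6.63]
[-0.0135, 0.0315, 0.0001] [-0.0, -0.05, -6.63]
[-0.0171, 0.0297, 0.0001] [-0.0, -0.05, -6.63]
[-0.0204, 0.0275, 0.0001] [-0.0, -0.05, -6.63]
[-0.0234, 0.025, 0.0001] [-0.0, -0.05, -6.63]
[-0.0261, 0.0221, 0.0001] [-0.0, -0.05, -6.63]
[-0.0285, 0.0189, 0.0002] [-0.0, -0.05, -6.63]
```

```bash
python3 -m creep '[[0.4,0.006,0.034,0,0,0,-6.6],[0.4,0.002,0.034,0,0,0,-6.6],[0.4,-0.002,0.034,0,0,0,-6.6],[0.4,-0.006,0.034,0,0,0,-6.6],[0.4,-0.01,0.033,0,0,0,-6.6],[0.4,-0.0135,0.0315,0,0,0,-6.6],[0.4,-0.017,0.03,0,0,0,-6.6],[0.4,-0.02,0.0275,0,0,0,-6.6],[0.4,-0.023,0.025,0,0,0,-6.6],[0.4,-0.026,0.022,0,0,0,-6.6],[0.4,-0.0285,0.019,0,0,0,-6.9],[0.4,0,0,0,0,0,0],[0.4,0,0,0,0,0,0]]'
python3 - <<'E'
from h import *
c=calibration('wrist');a=get_image('wrist');s=get_image('scene')
o=ctrl.get_obs();R=Rn.from_rotvec(o['tool_rot']).as_matrix();ctr=np.array(o['tool_pos'])-R[:,2]*.0305
print('roll',ctr,'pred ends wrist',proj(c,[ctr-R[:,0]*.02,ctr+R[:,0]*.02]).round().tolist(),'scene',proj(calibration('scene'),[ctr+R[:,0]*.02,ctr-R[:,0]*.02]).round(1).tolist(),'tip',proj(c,hold(HP,[.209,0,.166])).round(1))
cv2.imwrite('pics/c4.png',np.hstack([cv2.resize(a[150:450,140:500],(400,333)),cv2.resize(s[170:250,180:276],(400,333),interpolation=cv2.INTER_CUBIC)])[:,:,::-1])
path([(280,166,0)],.0305)
E
```

```text
t: 14.2
tool_pos: [0.6126, -0.0767, 0.1302]
tool_rot: [-2.387, -2.032, 0.0]
contact_force: [-0.0, -0.4, -1.3]
opening: 0.0518
roll [ 0.61308469 -0.07570517  0.16181372] pred ends wrist [[321.0, 356.0], [320.0, 271.0]] scene [[266.3, 224.9], [254.0, 218.3]] tip [[328.1 456.3]]
(280, 166, 0) [0.0004, 0.0032, -0.0046] [-0.2, -0.2, -0.1] h mm
```

View pics/c4.png

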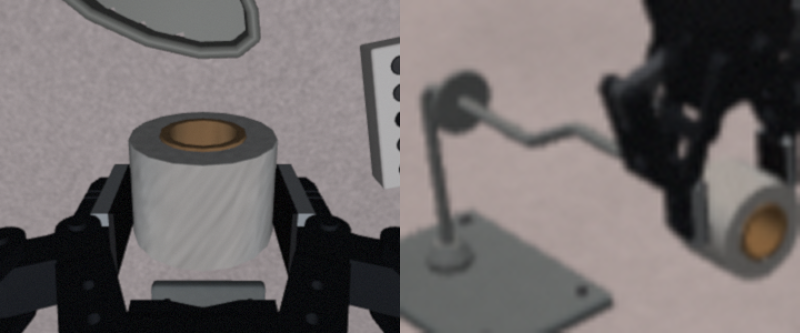

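Wrist and scene both put the bore centre within about 1.5 px of the prediction (wrist (323,271), scene (268,226)). I thread it onto the lead-in.

```bash
python3 -m creep '[[0.4,0,0.003,-0.0045,0,0,0],[0.4,-0.02,0,0,0,0,0],[0.4,-0.02,0,0,0,0,0],[0.4,0,0,0,0,0,0],[0.4,-0.02,0,0,0,0,0],[0.4,-0.02,0,0,0,0,0],[0.4,-0.015,0,0,0,0,0],[0.4,0,0,0,0,0,0]]'
python3 - <<'E'
from h import *
path([(173,166,0),(161,165.5,7.5),(151,163.5,15),(143,160.5,22.5),(136,157,30),(127,152.7,30),(115,147.5,22.5),(105,143,15),(94,141,7.5),(82,140,0),(70,140,0)],.0305)
im=get_image('scene');cv2.imwrite('pics/s5.png',cv2.resize(im[170:250,160:280],None,fx=5,fy=5,interpolation=cv2.INTER_CUBIC)[:,:,::-1])
E
```

```text
t: 15.1
tool_pos: [0.6023, -0.1716, 0.1378]
tool_rot: [-2.389, -2.037, -0.004]
contact_force: [0.8, 0.1, -0.7]
opening: 0.0516
(173, 166, 0) [-0.0101, -0.0012, 0.0019] [0.0, -0.2, -0.2] h mm [0. 0.]
(161, 165.5, 7.5) [-0.008, -0.0, 0.0002] [0.0, 7.5, 0.0] h mm [-2.1  1.9]
(151, 163.5, 15) [-0.0062, 0.0, 0.0004] [-0.0, 7.5, -0.0] h mm [-2.7  2.7]
(143, 160.5, 22.5) [-0.0045, 0.0, 0.0006] [0.0, 7.5, 0.0] h mm [-2.2  2.4]
(136, 157, 30) [-0.0038, -0.0, 0.0003] [-0.0, 7.5, -0.0] h mm [-1.1  0.8]
(127, 152.7, 30) [-0.0099, -0.0, -0.0008] [0.0, 0.0, 0.0] h mm [0. 0.]
(115, 147.5, 22.5) [-0.017, 0.0, -0.0018] [0.0, -7.5, 0.0] h mm [-3.1  1.1]
(105, 143, 15) [-0.0149, -0.0, 0.0001] [0.0, -7.5, -0.0] h mm [-2.9  2.7]
(94, 141, 7.5) [-0.0151, 0.0, -0.0012] [0.0, -7.5, 0.0] h mm [-2.4  1.6]
(82, 140, 0) [-0.016, -0.0, -0.0008] [-0.0, -7.5, 0.0] h mm [0. 0.]
(70, 140, 0) [-0.012, -0.0, 0.0] [0.0, 0.0, 0.0] h mm [0. 0.]
```

View pics/s5.png

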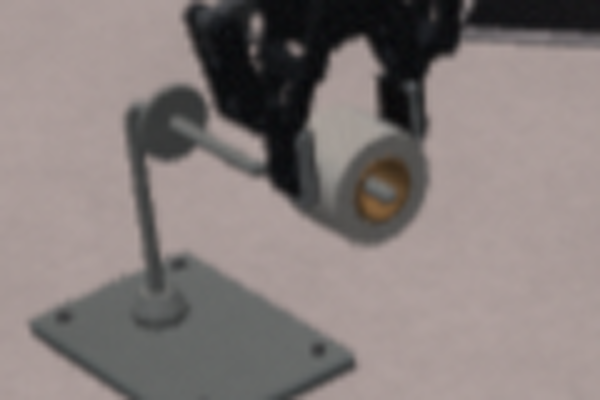

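The wire tip shows in the middle of the bore at crop (380,188), with negligible forces. On round the upper bend.

```bash
python3 -m creep '[[0.4,-0.01,-0.001,0.002,0,0,0],[0.4,-0.008,0,0,0,7.5,0],[0.4,-0.006,0,0.0005,0,7.5,0],[0.4,-0.0045,0,0.0005,0,7.5,0],[0.4,-0.004,0,0.0005,0,7.5,0],[0.4,-0.01,0,-0.001,0,0,0],[0.4,0,0,0,0,0,0]]'
python3 - <<'E'
from h import *
path([(127,152.7,30),(115,147.5,22.5),(105,143,15),(94,141,7.5),(82,140,0),(70,140,0)],.0305)
E
```

```text
t: 15.85
tool_pos: [0.5943, -0.212, 0.1249]
tool_rot: [-2.09, -1.78, -0.56]
contact_force: [-0.1, 1.0, -0.9]
opening: 0.052
(127, 152.7, 30) [0.0011, 0.0005, -0.0014] [-0.0, -0.1, -0.2] h mm [0. 0.]
(115, 147.5, 22.5) [-0.017, 0.0, -0.0018] [0.0, -7.5, 0.0] h mm [-3.1  1.1]
(105, 143, 15) [-0.0149, -0.0, 0.0001] [0.0, -7.5, -0.0] h mm [-2.9  2.7]
(94, 141, 7.5) [-0.0151, 0.0, -0.0012] [0.0, -7.5, 0.0] h mm [-2.4  1.6]
(82, 140, 0) [-0.016, -0.0, -0.0008] [-0.0, -7.5, 0.0] h mm [0. 0.]
(70, 140, 0) [-0.012, -0.0, 0.0] [0.0, 0.0, 0.0] h mm [0. 0.]
```

```bash
python3 -m creep '[[0.4,-0.016,0,-0.003,0,-7.5,0],[0.4,-0.015,0,0,0,-7.5,0],[0.4,-0.015,0,-0.001,0,-7.5,0],[0.4,-0.016,0,-0.001,0,-7.5,0],[0.4,-0.008,0,0,0,0,0],[0.4,0,0,0,0,0,0]]'
python3 - <<'E'
from h import *
path([(70,140,0),(60,134,0)],.0305)
E
```

```text
t: 16.45
tool_pos: [0.585, -0.2771, 0.1121]
tool_rot: [-2.386, -2.041, -0.006]
contact_force: [-0.6, -0.3, -1.4]
opening: 0.0517
(70, 140, 0) [-0.0062, -0.0005, 0.0021] [0.1, -0.2, 0.0] h mm [0. 0.]
(60, 134, 0) [-0.01, -0.0, 0.006] [0.0, 0.0, 0.0] h mm [6. 6.]
```

```bash
python3 -m creep '[[0.4,-0.006,0,0.004,0,0,0],[0.4,-0.005,0,0.002,0,0,0],[0.4,-0.002,0,0,0,0,0],[0.4,0,0,0,0,0,0]]'
python3 -m creep '[[0.4,-0.002,0,0,0,0,0],[0.4,0,0,0,0,0,0]]'
```

```text
t: 16.85
tool_pos: [0.5818, -0.2917, 0.1045]
tool_rot: [-2.388, -2.036, -0.004]
contact_force: [-0.2, -0.4, -1.3]
opening: 0.0517
t: 17.05
tool_pos: [0.5819, -0.2932, 0.105]
tool_rot: [-2.388, -2.038, -0.004]
contact_force: [-0.3, -0.8, -2.0]
opening: 0.0517
```

```bash
python3 -m creep '[[0.4,-0.0015,0,0,0,0,0],[0.4,0,0,0,0,0,0]]'
python3 -m creep '[[0.4,-0.0015,0,0,0,0,0],[0.4,0,0,0,0,0,0]]'
python3 -m creep '[[0.4,-0.0015,0,0,0,0,0],[0.4,0,0,0,0,0,0]]'
```

```text
t: 17.25
tool_pos: [0.5819, -0.2934, 0.105]
tool_rot: [-2.386, -2.037, -0.006]
contact_force: [0.3, 4.2, 0.6]
opening: 0.052
t: 17.45
tool_pos: [0.5819, -0.2933, 0.105]
tool_rot: [-2.385, -2.036, -0.009]
contact_force: [0.9, 8.1, 1.6]
opening: 0.0514
t: 17.65
tool_pos: [0.5819, -0.2933, 0.105]
tool_rot: [-2.383, -2.035, -0.012]
contact_force: [1.2, 12.2, 2.3]
opening: 0.0515
```

It is against the stop (12 N, no further motion). I relax the push and lower it onto the wire.

```bash
python3 -m creep '[[0.4,0.003,0,0.0015,0,0,0],[0.4,0,0,0.0015,0,0,0],[0.4,0,0,0,0,0,0]]'
python3 -m creep '[[0.4,0,0,0.0015,0,0,0],[0.4,0,0,0,0,0,0]]'
python3 -m creep '[[0.4,0,0,0.0015,0,0,0],[0.4,0,0,0,0,0,0]]'
```

```text
t: 17.95
tool_pos: [0.582, -0.2934, 0.1019]
tool_rot: [-2.387, -2.038, -0.006]
contact_force: [1.4, 4.5, -0.1]
opening: 0.0515
t: 18.15
tool_pos: [0.5821, -0.2935, 0.101]
tool_rot: [-2.387, -2.037, -0.007]
contact_force: [0.2, 6.3, 2.2]
opening: 0.0513
t: 18.35
tool_pos: [0.5822, -0.2935, 0.1009]
tool_rot: [-2.387, -2.037, -0.007]
contact_force: [-2.6, 8.0, 8.1]
opening: 0.0519
```

```bash
python3 -m creep '[[0.4,0.001,0,-0.0015,0,0,0],[0.65,0,0,0,0,0,0],[0.7,0,0,0,0,0,0],[0.85,0,0,0,0,0,0],[1,0,0,0,0,0,0],[1,0,0,0,0,0,0],[1,0,0,0,0,0,0]]'
python3 - <<'E'
from h import *
c=calibration('wrist');a=get_image('wrist');s=get_image('scene')
P=hold(HP,[[.06,0,.1315],[.08,0,.1315],[.04,0,.1315]]);print(proj(c,P).round(1).tolist(),proj(calibration('scene'),P).round(1).tolist())
cv2.imwrite('pics/c6.png',np.hstack([cv2.resize(a[150:450,140:500],(400,333)),cv2.resize(s[170:250,160:256],(400,333),interpolation=cv2.INTER_CUBIC)])[:,:,::-1])
E
```

```text
t: 19.05
tool_pos: [0.5818, -0.2934, 0.1005]
tool_rot: [-2.388, -2.038, -0.004]
contact_force: [-0.1, 0.3, -0.6]
opening: 0.0853
[[320.7, 316.2], [320.5, 271.9], [320.8, 357.3]] [[199.3, 199.8], [204.3, 202.7], [194.4, 197.1]]
```

View pics/c6.png

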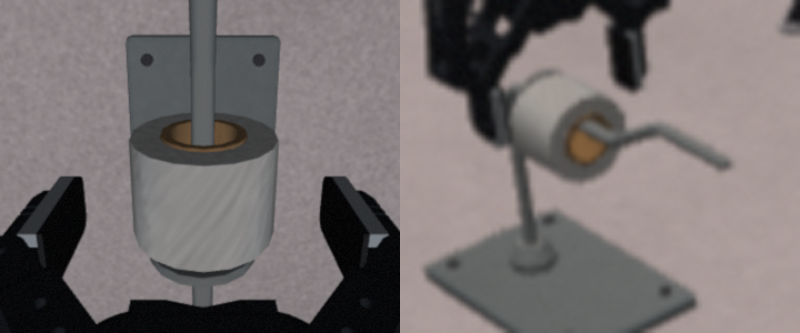

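The roll hangs freely, against the disc. Its outer bore at wrist (323,271) matches the predicted home position (320.5,272). Retreat straight up.

```bash
python3 -m creep '[[1,0,0,-0.01,0,0,0],[1,0,0,-0.03,0,0,0],[1,0,0,-0.045,0,0,0],[1,0,0,-0.045,0,0,0],[1,0,0,-0.03,0,0,0],[1,0.01,0,0,0,0,0],[1,0,0,0,0,0,0],[1,0,0,0,0,0,0],[1,0,0,0,0,0,0]]'
python3 - <<'E'
from h import *
c=calibration('wrist');a=get_image('wrist');s=get_image('scene')
P=hold(HP,[[.06,0,.1315],[.08,0,.1315],[.04,0,.1315]]);print(proj(c,P).round(1).tolist())
cv2.imwrite('pics/c7.png',np.hstack([cv2.resize(a[150:480,140:540],(400,330)),cv2.resize(s[170:400,150:510],(400,330))])[:,:,::-1])
E
```

```text
t: 20.05
tool_pos: [0.5825, -0.2835, 0.2581]
tool_rot: [-2.385, -2.036, -0.002]
contact_force: [-1.0, -0.0, -1.0]
opening: 0.0855
[[322.8, 238.1], [322.7, 214.9], [322.8, 260.4]]
```

View pics/c7.png

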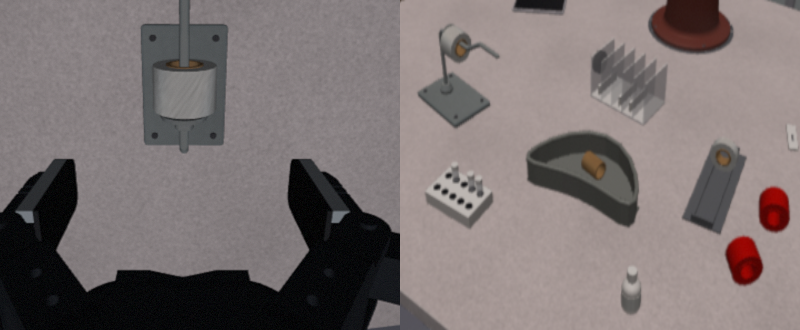

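The roll hangs at the stop, the core is in the dish, the tape is still in the tray, the bystanders are unmoved and the robot is clear. I hand in.

```bash
python3 -c "from station import finish_job;print(finish_job())"
```

```text
the job is handed in; nothing more can be done
None
```

The label roll is changed and the job is handed in, at about 20 s of the 64 s allowed. I took the empty core off over both bends and put it in the kidney dish. Then I threaded the full label roll on, slid it round both bends to the stop disc, lowered it onto the wire and let go.

- **Stop contact:** the roll stopped moving at the disc while the push rose to about 12 N. After release it stayed within about 2 px of the predicted home position.
- **Final picture:** the roll hangs at the disc, the core lies in the dish, and the tape roll is in its tray. The rack, tube block, bottle and red look-alikes look unmoved, and the gripper is open about 12 cm above the roll.
- **What went wrong:** my first grasp of both the core and the roll was too high. The opening read too narrow and there was about 6 N upward force. I reopened, went lower and regripped both times, and every later force reading stayed at about 12 N or less.
- **Where measurements disagreed:** the top view put the upper bend about 5 px along the wire from the fitted holder pose, because that bend is hard to see from above. Everything else fitted within 2 px.

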